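# Shim the wobbling press level

### The arm

A 6-joint arm with a two-finger parallel gripper is mounted at the origin on the work surface. World frame = base frame: x ahead of the robot, y to its left, z up, the work surface at z = 0. Lengths are in m, angles in degrees, forces in N, time in s.
With the tool pointing down it reaches from about 0.35 to 1 m from the base axis. Payload 7.1 kg.
Tool frame: the origin (TCP) lies on the centre line of the jaws, within the pads' length; the fingertips stand 14 mm ahead of it and the grasp point (between the pads) lies 5 mm behind it; z points along the fingers, y is the line along which they close (so a half turn about z gives the same grasp; the last joint's range is limited). The gripper opens to 85 mm and grips with 20 to 120 N. Pads are 22 mm wide; open, the fingers measure 114 mm over their backs; the gripper's body (76 mm by 85 mm) begins 54 mm behind the grasp point. The pads swing forward as they close: fully open they stand 13 mm farther back than shut.
Start: joints at [-64.687, 24.242, 93.386, -0, 62.372, -1.089], TCP at [0.278, -0.56, 0.245] pointing down, gripper open.
Joint ranges: [-172.04, 172.04], [-51.8, 120.97], [4.93, 147.93], [-75.15, 255.16], [6.16, 154.13], [-145.62, 145.62]. Speed limits (degrees/s): [136.94, 136.94, 172.46, 180, 180, 180].

### API

Orientations are given as [roll, pitch, yaw] about the fixed x, y, z axes, in that order (R = Rz(yaw) Ry(pitch) Rx(roll)).
In Python, from workcell import env gives the robot as it stands. The module is installed in compiled form; this text tells all that it offers.
- The arm moves only by the tool apply_moves, never from a script. Its arguments are lists of equal length, an entry for each row: "linear": the shift along the tool's x, y, z as a fraction of full scale, a list of three; "dr": the turn, a rotation vector about the tool's x, y, z as a fraction of full scale, a list of three. A call has 1 to 10 rows; each row is the pose to reach, as a shift and turn from the pose commanded when the call began, along the tool's axes at that moment; what a row does not reach only later rows make up. Full scale, the value 1, is 20 cm for a shift and 90 degrees for a turn. A row lasts 1/8 s, in which the tool goes at most 62.5 mm and 10.7 degrees, less where a joint would pass 70% of its speed; a pose out of reach is approached as far as the arm can. A call with a number of a shift or a turn outside -1 to 1 is refused whole. A call with a gripper value outside its range is refused whole. "claw" is the closure, from 0 (fully open) to 1 (shut), set as the call begins (left out, the last holds). The fingers move at their own pace and stop on an object; "squeeze" is the grip in N (left out, the last holds). Time passes only in rows, so rows that repeat a pose let the fingers close. It gives the time, the measured TCP pose, the force, the opening and the grip force at its end, in the units of the state.
- env.get_state(): the state, without advancing time (a new reading comes with each control period).
- env.grab_frame(name): name is "side" or "top" or "wrist"; returns (picture, depth): 400x640x3 uint8, blue, green, red; 400x640 float32, m along the optical axis (not along the pixel's ray), 0 where there is no reading.
- env.camera_info(name): a dict with "camera_matrix" (3x3 intrinsics, pixels), "origin" and "rotation" of the camera in the world. Camera axes: x right, y up, looking along -z (the intrinsics and any distortion apply to the point x, -y, -z); pixel columns grow to the right and rows downward; lengths in m; the calibration is good to about 2 mm. A picture is of the moment at which its call begins: read the wrist's pose just before it. camera_info takes no time and is no camera call; for the wrist camera it gives the pose at the moment of the call.
- env.finish_job(): hands the job in; it is judged then, once.
Trained networks look in the newest picture that a camera, given by its name, has taken for a name from the list of things; names that differ only in an ending like _2 or _b are one class to them, and where a whole thing is asked for, a point or a joint stands for the part that bears it (a point fixed in the world has none). Each returns a list of dicts, best first, with "confidence" (0 to 1); they miss things now and then, are a little off and sometimes report something else, mostly with a low value. They report only what shows in the picture. A call takes as long as a camera call. They do not tell look-alikes from the thing itself.
- env.regions_of(camera, name): "mask" (400x640 bool, what is visible of it) and "rect" ([centre column, centre row, width, height] in pixels, round what is visible of it).
The state is a dict: "time": time; "q": joint angles; "joint_vel": joint speeds; "tau": joint torques, N m; "ee_pos": TCP position; "tool_rot": TCP orientation; "wrist_force": force on the tool from outside, world axes, zero at the start; "wrist_torque": the same for the moment, N m; "grip_width": finger opening in m; "gripper_force": force on a finger pad.
Only numpy, scipy, OpenCV 4.12 (cv2) and the standard library are available. Lean on these libraries where they do the work, as an engineer would, in place of code of your own. Each camera call takes 0.05 s, during which the arm holds its last target. There are 200 camera calls.

### The job

The little green bench press wobbles because the foot under the brass nut is too short. Push the orange wedge across the bench with your fingertips, thin end first, under that foot until the press stands level on the wedge's flat top and no longer rocks. Only push the wedge, never lift or carry it, do not shove the press out of its place, leave everything else alone, and finish with the hand clear.

Things in the scene. Friction and masses are not known exactly. Their poses are not given: they have to be found in the camera images.
- press: Loose green bench press, about 1.5 kg, on a light-wood board 180 x 180 x 16 mm, underside 22 mm above the bench when level; casting near the board's middle, 220 mm high. Four round feet, 28 mm wide, soles slightly domed, at 70 mm from the centre in x and y. It leans 0.08 rad onto the short foot. Origin: board's centre, at the height of the long feet's soles; z up.
- short_foot (a point): Centre of the sole of the short brass foot, at (-70, -70, 8) mm in the press's frame (the corner to the robot's right and near side at yaw 0). It is 8 mm shorter than the three black feet: it touches the bench at the start and stands 8 mm above it when level. A wedge pushed under it with a few newtons lifts it.
- brass_nut (a point): Top of the brass nut, 22 mm wide and 9 mm high, on the board straight above the short foot, at (-70, -70, 47) mm in the press's frame. The other three nuts are dark.
- wedge: Loose orange wedge, about 110 g, 140 mm long (x), 50 mm wide (y). Origin: centre of its underside; +x to the thin end. Nose at x = +70 mm, 1.5 mm thick; the top rises to 8 mm at x = +25 mm, is flat from there to x = -30 mm, then a push block 18 mm high and 40 mm long ends at the upright back face, x = -70 mm.
- wedge_flat (a point): A good place for the short foot on the flat top, at (0, 0, 8) mm in the wedge's frame. The press is level with the foot's centre from x = +25 to -16 mm in the wedge's frame (at -16 mm the foot meets the push block).
- wedge_back (a point): Middle of the back face of the wedge's push block, at (-70, 0, 9) mm in the wedge's frame.
- driver_stand_b: Bystander: round aluminium stand with a fan of screwdrivers, 100 mm wide, 115 mm high, origin centre of its base.
- oil_jar: Bystander: small amber jar, blue cap, 44 mm wide, 50 mm high, origin centre of its base.
- movement_holder: Bystander: brass ring, 52 mm wide, 14 mm high, origin centre of its underside.
- screwdriver: Bystander: loose screwdriver with a red handle lying flat, 130 mm long, along its x axis.
- parts_tray: Bystander: white divided parts tray, 100 x 100 mm, 22 mm high, origin centre of its underside.
Not all that is in view belongs to the job. Of the things that look like the wedge, take the one that is nearest to the robot's base at the start.

How it is judged (in metres and radians):
At the end, for the whole second after the job is handed in: The short foot stands on the flat top of the wedge (its centre -21 to +29 mm along and within 22 mm across the wedge's frame) and bears on it; the press is level within 0.02 rad, at rest, within 30 mm of where it stood; the wedge lies flat on the bench, at rest (angle between press's own z axis and vertical below 0.02 rad and x of short_foot in the frame of wedge between -0.021 and 0.029 m and y of short_foot in the frame of wedge between -0.022 and 0.022 m and contact force between press and wedge above 0.3 N and height (world z) of wedge below 0.003 m and angle between wedge's own z axis and vertical below 0.05 rad and distance of press from where it was at the start of the episode below 0.03 m and linear speed of each of press, wedge below 0.01 m/s and angular speed of press below 0.05 rad/s); the robot touches nothing.
It fails at once if the wedge is lifted or tipped off the bench (height (world z) of wedge above 0.012 m or angle between wedge's own z axis and vertical above 0.25 rad).
It fails at once if the press is lifted, tipped or shoved more than 40 mm (angle between press's own z axis and vertical above 0.16 rad or height (world z) of press above 0.02 m or distance of press from where it was at the start of the episode above 0.04 m).
It fails at once if another thing on the bench is moved by more than 30 mm (distance of any of driver_stand_b, oil_jar, movement_holder, screwdriver, parts_tray from where it was at the start of the episode above 0.03 m).
It also fails if it takes over 51 s, if anything falls off the work surface, if the arm or the gripper's body presses on something with over 40 N, if the wrist force passes 120 N, or if a joint passes its speed limit or range.

## Working session

There is one attempt and no reset: what is moved stays moved. The work goes in short steps, Python scripts to look and compute and a tool call to move; the robot and the scene stay as the last step left them, time stands still between calls to the robot, and variables do not carry over. Pictures are saved under pics/ and viewed, at most 10 in all, crops included, and the job is handed in when it is done.

Besides the shell and the picture viewer there is one more tool, called after "Call:" by a JSON object that holds its "name" and its "arguments", one argument or row to a line. apply_moves: Moves the arm, as the interface text tells. Shift numbers are shares of 20 cm and turn numbers shares of 90 degrees, none past 1 either way. Its arguments: {"type":"object","properties":{"linear":{"type":"array","items":{"type":"array","items":{"type":"number","minimum":-1,"maximum":1}}},"dr":{"type":"array","items":{"type":"array","items":{"type":"number","minimum":-1,"maximum":1}}},"claw":{"type":"number"},"squeeze":{"type":"number"}},"required":["linear","dr"]}

```bash
mkdir -p pics
cat > h.py <<'E'
import numpy as np, cv2
from workcell import env
def cloud(cam,depth,info=None):
    i=info or env.camera_info(cam); K=np.array(i["camera_matrix"]); 
    v,u=np.mgrid[0:400,0:640]; d=depth
    p=np.stack([(u-K[0,2])/K[0,0]*d,-(v-K[1,2])/K[1,1]*d,-d],-1)
    return p@np.array(i["rotation"]).T+np.array(i["origin"])
E
python3 - <<'E'
from h import *
for c in("top","side"):
    im,d=env.grab_frame(c); cv2.imwrite(f"pics/{c}0.png",im); P=cloud(c,d)
    print(c,{k:np.round(v,3).tolist() for k,v in env.camera_info(c).items() if k!="x"})
    for n in("wedge","press","brass_nut","driver_stand_b","oil_jar","movement_holder","screwdriver","parts_tray"):
        for r in env.regions_of(c,n):
            m=r["mask"]&(d>0)
            print(n,round(r["confidence"],2),np.round(r["rect"]),np.round(np.median(P[m],0),3) if m.any() else None, np.round(P[m].min(0),3),np.round(P[m].max(0),3))
print(env.get_state())
E
```

```text
Traceback (most recent call last):
  File "h.py", line 7, in cloud
    return p@np.array(i["rotation"]).T+np.array(i["origin"])
           ~~~~~~~~~~~~~~~~~~~~~~~~~~~^~~~~~~~~~~~~~~~~~~~~~
ValueError: operands could not be broadcast together with shapes (400,640) (3,)
```

```bash
cat > h.py <<'E'
import numpy as np, cv2
from scipy.spatial.transform import Rotation as Ro
from workcell import env
def cloud(cam,depth,info=None):
    i=info or env.camera_info(cam); K=np.array(i["camera_matrix"]); 
    v,u=np.mgrid[0:400,0:640]; d=depth
    p=np.stack([(u-K[0,2])/K[0,0]*d,-(v-K[1,2])/K[1,1]*d,-d],-1)
    R=Ro.from_euler("xyz",i["rotation"],degrees=True).as_matrix()
    return p@R.T+np.array(i["origin"])
E
python3 - <<'E'
from h import *
for c in("top","side"):
    im,d=env.grab_frame(c); cv2.imwrite(f"pics/{c}0.png",im); P=cloud(c,d)
    print(c,env.camera_info(c))
    for n in("wedge","press","brass_nut","driver_stand_b","oil_jar","movement_holder","screwdriver","parts_tray"):
        for r in env.regions_of(c,n):
            m=r["mask"]&(d>0)
            if m.any(): print(n,round(r["confidence"],2),np.round(r["rect"]),np.round(np.median(P[m],0),3), np.round(P[m].min(0),3),np.round(P[m].max(0),3))
print(env.get_state())
E
```

```text
top {'camera_matrix': array([[378.01328816,   0.        , 315.55637081],
       [  0.        , 378.01328816, 198.57565019],
       [  0.        ,   0.        ,   1.        ]]), 'origin': array([ 0.3387673 , -0.06430772,  1.39174938]), 'rotation': array([  9.94266825,  -0.19603233, -90.88459966])}
wedge 0.89 [445. 184.  30.  40.] [ 0.626 -0.556  0.008] [ 0.557 -0.614 -0.006] [ 0.702 -0.505  0.024]
wedge 0.77 [337. 221.  39.  26.] [ 0.498 -0.147  0.009] [ 0.454 -0.212 -0.003] [ 0.543 -0.077  0.026]
wedge 0.69 [463. 233.  26.  43.] [ 0.438 -0.614  0.009] [ 0.369 -0.667 -0.004] [ 0.513 -0.563  0.026]
press 0.86 [249. 186.  56.  52.] [0.615 0.145 0.042] [ 0.545  0.071 -0.005] [0.739 0.263 0.219]
brass_nut 0.8 [251. 183.  56.  53.] [0.615 0.144 0.042] [ 0.545  0.071 -0.001] [0.725 0.249 0.219]
driver_stand_b 0.69 [164. 206.  38.  28.] [0.545 0.459 0.036] [ 0.497  0.417 -0.004] [0.609 0.522 0.119]
driver_stand_b 0.58 [183. 241.  12.  14.] [0.424 0.414 0.013] [ 0.402  0.388 -0.001] [0.45  0.442 0.02 ]
movement_holder 0.64 [182. 242.  14.  15.] [0.424 0.413 0.012] [ 0.402  0.388 -0.004] [0.45
[... 2296 characters left out ...]
1 -0.381  0.026]
{'time': 0.95, 'q': array([-6.46879957e+01,  2.42414713e+01,  9.33846187e+01,  5.94195353e-04,
        6.23719558e+01, -1.08961028e+00]), 'joint_vel': array([-0.01743201,  0.0361243 , -0.07224155, -0.01000979, -0.10247812,
       -0.01612795]), 'tau': array([ 6.10365987e-04, -5.57339537e+01, -2.82147342e+01, -2.88195383e-05,
        6.80102603e-04, -7.87598253e-06]), 'ee_pos': array([ 0.27793001, -0.55980743,  0.24533531]), 'tool_rot': array([ 1.79998036e+02, -4.89195479e-04,  2.64013391e+01]), 'wrist_force': array([ 0.5667828 , -0.1305641 ,  0.91522903]), 'wrist_torque': array([-0.02624886,  0.01447092,  0.05628625]), 'gripper_force': 0.0, 'grip_width': 0.08529813535003579}
```

View pics/top0.png

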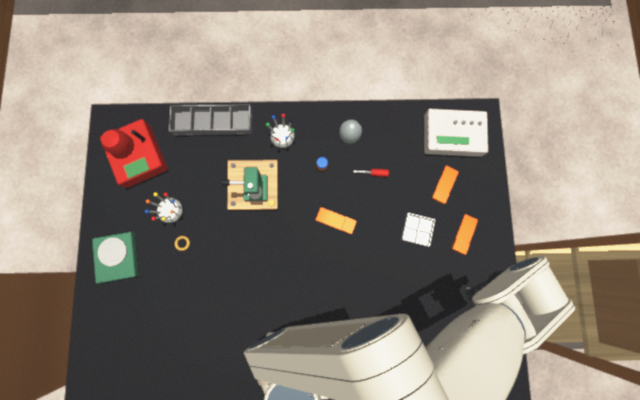

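View pics/side0.png

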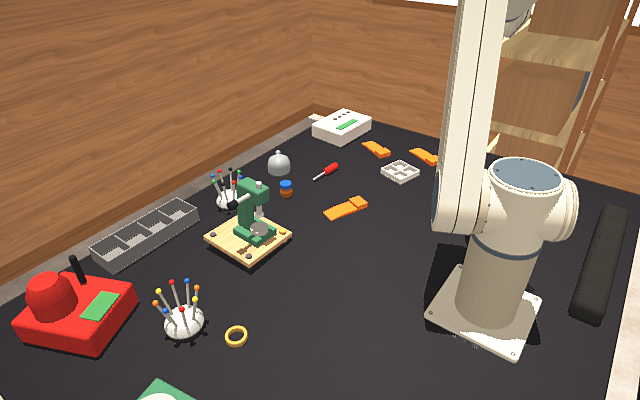

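Run:
```python
from h import *
out=[]
for c in("top","side"):
    im,d=env.grab_frame(c); P=cloud(c,d)
    b=im.astype(int); hsv=cv2.cvtColor(im,cv2.COLOR_BGR2HSV)
    org=(hsv[...,0]<16)&(hsv[...,1]>150)&(hsv[...,2]>120)&(d>0)&(np.linalg.norm(P[...,:2]-[.497,-.147],axis=-1)<.1)
    q=P[org]; r=cv2.minAreaRect(q[:,:2].astype(np.float32)); print(c,"wedge",len(q),r)
    w,V=np.linalg.eigh(np.cov(q[:,:2].T)); a=V[:,1]*np.sign(V[1,1]); m=np.array(r[0]); s=(q[:,:2]-m)@a
    print(np.degrees(np.arctan2(a[1],a[0])),[(round(x,3),np.round(np.median(q[abs(s-x)<.008,2]),4)) for x in np.arange(-.065,.07,.013)])
    bd=(np.linalg.norm(P[...,:2]-[.63,.15],axis=-1)<.15)&(d>0)&(P[...,2]>.022)&(P[...,2]<.062)&(abs(hsv[...,0].astype(int)-18)<8)&(hsv[...,1]>40)&(hsv[...,2]>100)
    q=P[bd]; r=cv2.minAreaRect(q[:,:2].astype(np.float32)); print("board",len(q),r)
    k,*_=np.linalg.lstsq(np.c_[q[:,:2]-r[0],np.ones(len(q))],q[:,2],rcond=None); print("slopes",k)
    u,v=(250,185) if c=="top" else (248,225)
    out.append(cv2.resize(im[v-45:v+45,u-60:u+60],None,fx=5,fy=5,interpolation=3)[:,:600][:, :400])
    out[-1]=cv2.resize(im[v-50:v+50,u-50:u+50],(390,390),interpolation=3)
cv2.imwrite("pics/crop.png",np.hstack(out))
i=env.camera_info("wrist");print(i);
s=env.get_state();R=Ro.from_euler("xyz",s["tool_rot"],degrees=True);print(R.inv().apply(i["origin"]-s["ee_pos"]),(R.inv()*Ro.from_euler("xyz",i["rotation"],degrees=True)).as_matrix().round(3))
```

```text
top wedge 118 ((0.5011365413665771, -0.14523878693580627), (0.14589950442314148, 0.056331533938646317), 67.59668731689453)
65.77460686145926 [(np.float64(-0.065), np.float64(0.0038)), (np.float64(-0.052), np.float64(0.0027)), (np.float64(-0.039), np.float64(0.0044)), (np.float64(-0.026), np.float64(0.0019)), (np.float64(-0.013), np.float64(0.0041)), (np.float64(-0.0), np.float64(-0.0004)), (np.float64(0.013), np.float64(0.0022)), (np.float64(0.026), np.float64(0.0013)), (np.float64(0.039), np.float64(0.0026)), (np.float64(0.052), np.float64(0.0011)), (np.float64(0.065), np.float64(0.0019))]
board 1575 ((0.6350463628768921, 0.16015824675559998), (0.17766807973384857, 0.18032018840312958), 89.65471649169922)
slopes [0.05241785 0.05418881 0.03817783]
side wedge 159 ((0.5001281499862671, -0.15367266535758972), (0.1617128849029541, 0.075802743434906), 72.22894287109375)
62.51276002514003 [(np.float64(-0.065), np.float64(0.0112)), (np.float64(-0.052), np.float64(0.0106)), (np.float64(-0.039), np.float64(0.0088)), (np.float64(-0.026), np.float64(0.0103)), (np.float64(-0.013), np.float64(0.0072)), (np.float64(-0.0), np.float64(0.0045)), (np.float64(0.013), np.float64(0.0053)), (np.float64(0.026), np.float64(0.0027)), (np.float64(0.039), np.float64(0.0028)), (np.float64(0.052), np.float64(0.0003)), (np.float64(0.065), np.float64(0.0008))]
board 1054 ((0.6341696381568909, 0.1595470905303955), (0.1846611648797989, 0.18408410251140594), 0.05444310978055)
slopes [0.06927427 0.01708564 0.03732578]
{'camera_matrix': array([[287.37457665,   0.        , 321.38810729],
       [  0.        , 287.37457665, 198.13996373],
       [  0.        ,   0.        ,   1.        ]]), 'origin': array([ 0.33914847, -0.52805725,  0.37417863]), 'rotation': array([-1.59059322e+01,  1.40493165e-02, -6.36752456e+01])}
[ 0.06894194 -0.00117991 -0.12887303] [[-0.001  0.962  0.274]
 [ 1.     0.001  0.001]
 [ 0.     0.274 -0.962]]
```

View pics/crop.png

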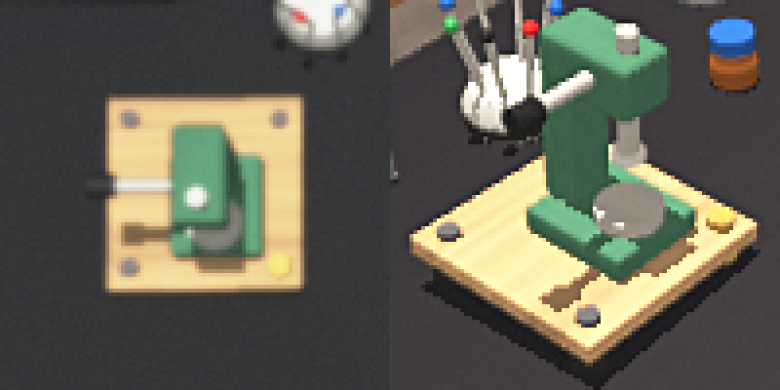

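Call:
{"name": "apply_moves", "arguments": {
  "linear": [
    [0.2, -0.13, 0],
    [0.4, -0.27, 0],
    [0.6, -0.4, 0],
    [0.75, -0.5, 0],
    [0.75, -0.5, 0]
  ],
  "dr": [
    [0, 0, -0.06],
    [0, 0, -0.12],
    [0, 0, -0.18],
    [0, 0, -0.22],
    [0, 0, -0.22]
  ],
  "claw": 0.75
}}

```text
time: 1.68
ee_pos: [0.3688, -0.4017, 0.2455]
tool_rot: [-180.0, -0.0, 46.4]
wrist_force: [-0.1, -0.2, -0.0]
grip_width: 0.0216
gripper_force: 0.0
```

Call:
{"name": "apply_moves", "arguments": {
  "linear": [
    [0.22, -0.05, 0.06],
    [0.44, -0.11, 0.11],
    [0.66, -0.17, 0.17],
    [0.88, -0.22, 0.22],
    [0.88, -0.22, 0.22]
  ],
  "dr": [
    [0, 0, -0.06],
    [0, 0, -0.12],
    [0, 0, -0.18],
    [0, 0, -0.22],
    [0, 0, -0.22]
  ]
}}

```text
time: 2.3
ee_pos: [0.4586, -0.2446, 0.2006]
tool_rot: [-179.9, -0.0, 66.2]
wrist_force: [0.4, 0.3, 0.5]
grip_width: 0.0217
gripper_force: 0.0
```

```bash
cat > w.py <<'E'
from h import *
import sys
s=env.get_state(); i=env.camera_info("wrist"); im,d=env.grab_frame("wrist"); cv2.imwrite(f"pics/{sys.argv[1]}.png",im)
P=cloud("wrist",d,i); hsv=cv2.cvtColor(im,cv2.COLOR_BGR2HSV)
org=((hsv[...,0]<16)&(hsv[...,1]>140)&(hsv[...,2]>90)).astype(np.uint8)
n,l,st,_=cv2.connectedComponentsWithStats(org); k=1+np.argmax(st[1:,4]); m=(l==k)&(d>0)
q=P[m]; r=cv2.minAreaRect(q[:,:2].astype(np.float32)); bx=cv2.boxPoints(r)
print("bbox",st[k],"rect",r); 
e=[bx[1]-bx[0],bx[2]-bx[1]]; a=max(e,key=np.linalg.norm); a=a/np.linalg.norm(a)*np.sign(a[1]); c=np.array(r[0]); t=(q[:,:2]-c)@a
print("centre",c,"yaw",np.degrees(np.arctan2(a[1],a[0])),"ends",t.min(),t.max(),"profile",[(round(x,3),round(float(np.median(q[abs(t-x)<.006,2])),4)) for x in np.arange(-.065,.07,.013) if (abs(t-x)<.006).any()])
f=np.array([.565,.09])-c; print("foot in wedge",f@a,f@[-a[1],a[0]])
y=(abs(hsv[...,0].astype(int)-25)<6)&(hsv[...,1]>170)&(d>0)&(P[...,2]>.02)&(P[...,2]<.06)&(np.hypot(P[...,0]-.565,P[...,1]-.09)<.04)
if y.sum()>5: print("nut",y.sum(),P[y].mean(0))
bd=(abs(hsv[...,0].astype(int)-17)<9)&(hsv[...,1]>40)&(hsv[...,2]>100)&(d>0)&(P[...,2]>.02)&(P[...,2]<.06)&(P[...,1]>.03)
if bd.sum()>100: print("board",bd.sum(),P[bd].min(0),P[bd].max(0))
print(s["ee_pos"],s["tool_rot"],s["wrist_force"],s["grip_width"],s["time"])
E
python3 w.py w1
```

```text
bbox [ 511  126   36   63 1649] rect ((0.6801878809928894, -0.31825849413871765), (0.07711123675107956, 0.0387999601662159), 87.47651672363281)
centre [ 0.68018788 -0.31825849] yaw 87.47654 ends -0.038555594842579324 0.03855566254205399 profile [(np.float64(-0.039), 0.0009), (np.float64(-0.026), 0.0228), (np.float64(-0.013), 0.024), (np.float64(-0.0), 0.0236), (np.float64(0.013), 0.0235), (np.float64(0.026), 0.0225), (np.float64(0.039), 0.02)]
foot in wedge 0.40279106865803843 0.1330511360229249
[ 0.45856182 -0.24460763  0.20064223] [-1.79938450e+02 -1.05417424e-02  6.61600370e+01] [0.43614806 0.32042022 0.47275791] 0.02173775299469293 2.3
```

View pics/w1.png

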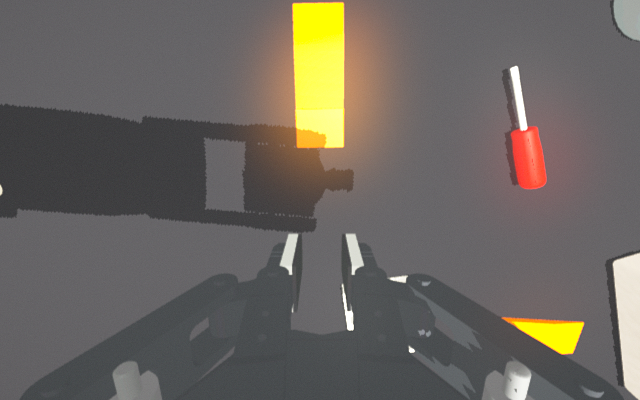

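```bash
sed -i 's/hsv\[...,0\]<16)&(hsv\[...,1\]>140)&(hsv\[...,2\]>90/hsv[...,0]>8)\&(hsv[...,0]<34)\&(hsv[...,1]>150)\&(hsv[...,2]>100)\&(P[...,2]<.03/' w.py; python3 w.py w2
```

```text
bbox [ 292    1   52  147 5674] rect ((0.49621856212615967, -0.14371702075004578), (0.14445902407169342, 0.057021643966436386), 67.16995239257812)
centre [ 0.49621856 -0.14371702] yaw 67.169975 ends -0.07222950222224131 0.0722294975840859 profile [(np.float64(-0.065), 0.0181), (np.float64(-0.052), 0.0183), (np.float64(-0.039), 0.0006), (np.float64(-0.026), 0.0083), (np.float64(-0.013), 0.0083), (np.float64(-0.0), 0.0083), (np.float64(0.013), 0.0083), (np.float64(0.026), 0.0082), (np.float64(0.039), 0.0063), (np.float64(0.052), 0.0045), (np.float64(0.065), 0.0026)]
foot in wedge 0.24209471301685112 0.027288762113213464
[ 0.45822882 -0.24582126  0.20104998] [-1.79976086e+02  1.53305917e-02  6.60698055e+01] [ 0.28713378 -0.21647938 -0.37871913] 0.021188975440458807 2.35
```

Call:
{"name": "apply_moves", "arguments": {
  "linear": [
    [0, -0.025, 0.25],
    [0, -0.025, 0.5],
    [0, -0.025, 0.75],
    [0, -0.025, 0.88],
    [0, -0.025, 0.91],
    [0, -0.025, 0.91]
  ],
  "dr": [
    [0, 0, 0],
    [0, 0, 0],
    [0, 0, 0],
    [0, 0, 0],
    [0, 0, 0],
    [0, 0, 0]
  ]
}}

```text
time: 3.15
ee_pos: [0.4534, -0.2451, 0.0197]
tool_rot: [180.0, 0.0, 65.9]
wrist_force: [1.2, -0.5, 0.3]
grip_width: 0.0212
gripper_force: 0.0
```

```bash
python3 w.py w3
```

```text
bbox [  265     0   119   183 20599] rect ((0.48622679710388184, -0.17400726675987244), (0.08393419533967972, 0.0571662001311779), 66.05472564697266)
centre [ 0.4862268  -0.17400727] yaw 66.05473 ends -0.04196708681910548 0.04196712250268326 profile [(np.float64(-0.039), 0.0182), (np.float64(-0.026), 0.0183), (np.float64(-0.013), 0.0183), (np.float64(-0.0), 0.018), (np.float64(0.013), 0.0083), (np.float64(0.026), 0.0083), (np.float64(0.039), 0.0083)]
foot in wedge 0.2732563046816018 0.03515748707615086
[ 0.45340985 -0.24508018  0.01974874] [1.79965554e+02 7.63882978e-03 6.59155141e+01] [ 1.21744948 -0.53690556  0.25161597] 0.021226606166852225 3.15
```

View pics/w3.png

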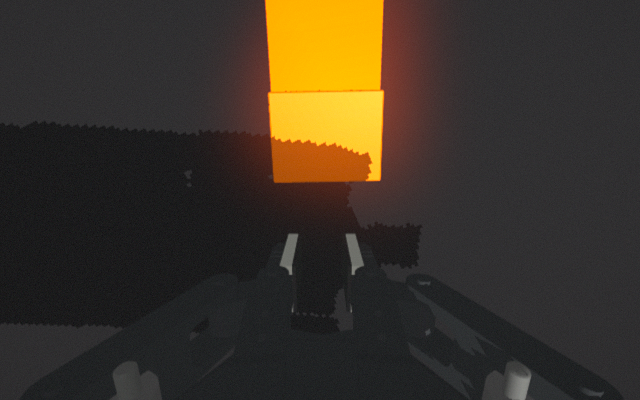

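Call:
{"name": "apply_moves", "arguments": {
  "linear": [
    [0.06, 0, 0],
    [0.11, 0, 0],
    [0.135, 0, 0],
    [0.18, 0, 0],
    [0.225, -0.001, 0],
    [0.27, -0.002, 0],
    [0.315, -0.003, 0],
    [0.36, -0.005, 0],
    [0.405, -0.007, 0],
    [0.45, -0.009, 0]
  ],
  "dr": [
    [0, 0, 0],
    [0, 0, 0],
    [0, 0, 0],
    [0, 0, -0.005],
    [0, 0, -0.011],
    [0, 0, -0.016],
    [0, 0, -0.021],
    [0, 0, -0.027],
    [0, 0, -0.032],
    [0, 0, -0.038]
  ]
}}

```text
time: 4.45
ee_pos: [0.4884, -0.1605, 0.0193]
tool_rot: [-180.0, -0.0, 69.5]
wrist_force: [-0.4, -0.9, 0.0]
grip_width: 0.0213
gripper_force: 0.2
```

```bash
python3 w.py w4
```

```text
bbox [  269     0   118   241 26168] rect ((0.5115360617637634, -0.10360072553157806), (0.11729255318641663, 0.056879524141550064), 69.77130889892578)
centre [ 0.51153606 -0.10360073] yaw 69.771286 ends -0.05864628017141457 0.058646269997364185 profile [(np.float64(-0.052), 0.0182), (np.float64(-0.039), 0.0183), (np.float64(-0.026), 0.0183), (np.float64(-0.013), 0.0179), (np.float64(-0.0), 0.0083), (np.float64(0.013), 0.0083), (np.float64(0.026), 0.0083), (np.float64(0.039), 0.0083), (np.float64(0.052), 0.0074)]
foot in wedge 0.20014556232045966 0.016774750554435686
[ 0.48844215 -0.16046238  0.01928215] [-1.79994521e+02 -4.18104182e-04  6.94558517e+01] [-0.41698591 -0.8792012   0.02247258] 0.021256750912766215 4.45
```

Call:
{"name": "apply_moves", "arguments": {
  "linear": [
    [0.045, 0, 0],
    [0.09, -0.001, 0],
    [0.135, -0.002, 0],
    [0.18, -0.003, 0],
    [0.225, -0.005, 0],
    [0.27, -0.007, 0],
    [0.315, -0.009, 0],
    [0.36, -0.012, 0],
    [0.39, -0.014, 0],
    [0.41, -0.016, 0]
  ],
  "dr": [
    [0, 0, -0.005],
    [0, 0, -0.011],
    [0, 0, -0.016],
    [0, 0, -0.021],
    [0, 0, -0.026],
    [0, 0, -0.032],
    [0, 0, -0.037],
    [0, 0, -0.042],
    [0, 0, -0.046],
    [0, 0, -0.049]
  ]
}}

```text
time: 5.75
ee_pos: [0.5142, -0.0828, 0.0193]
tool_rot: [180.0, 0.0, 73.9]
wrist_force: [0.7, 0.1, -1.0]
grip_width: 0.0216
gripper_force: 0.2
```

```bash
python3 w.py w5
python3 - <<'E'
from h import *
for c in("top","side"):
    im,d=env.grab_frame(c); P=cloud(c,d); hsv=cv2.cvtColor(im,cv2.COLOR_BGR2HSV)
    y=(abs(hsv[...,0].astype(int)-24)<6)&(hsv[...,1]>150)&(hsv[...,2]>120)&(d>0)&(np.hypot(P[...,0]-.565,P[...,1]-.09)<.025)&(P[...,2]>.02)
    print(c,y.sum(),P[y].mean(0) if y.any() else "")
E
```

```text
bbox [  269     0   118   241 26196] rect ((0.5336545705795288, -0.024311065673828125), (0.11597607284784317, 0.05725761130452156), 73.11531829833984)
centre [ 0.53365457 -0.02431107] yaw 73.1153 ends -0.057987997859314015 0.05798806082289467 profile [(np.float64(-0.052), 0.0182), (np.float64(-0.039), 0.0183), (np.float64(-0.026), 0.0183), (np.float64(-0.013), 0.0179), (np.float64(-0.0), 0.0083), (np.float64(0.013), 0.0083), (np.float64(0.026), 0.0083), (np.float64(0.039), 0.0083), (np.float64(0.052), 0.0073)]
foot in wedge 0.11848742905113636 0.0032070878268294738
[ 0.51421438 -0.08276943  0.01932565] [1.79996861e+02 1.10957410e-03 7.38690633e+01] [ 0.73908955  0.05918839 -1.04865923] 0.021601605780785283 5.75
top 0 
side 2 [0.55632851 0.08461277 0.03759994]
```

View pics/w5.png

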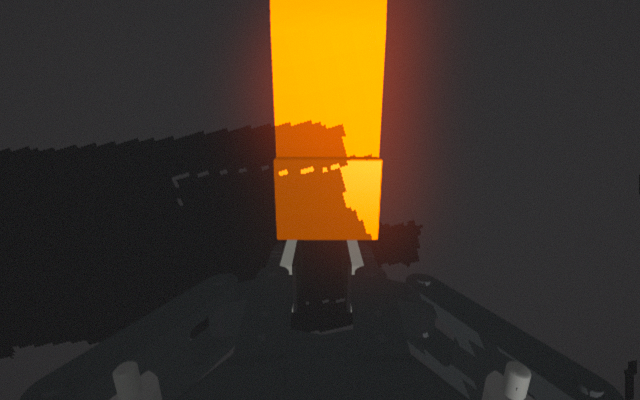

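Call:
{"name": "apply_moves", "arguments": {
  "linear": [
    [0.03, 0, 0],
    [0.06, 0, 0],
    [0.09, 0, 0],
    [0.12, 0, 0],
    [0.15, 0, 0],
    [0.18, 0, 0],
    [0.21, 0, 0],
    [0.24, 0, 0],
    [0.27, 0, 0],
    [0.3, 0, 0]
  ],
  "dr": [
    [0, 0, 0],
    [0, 0, 0],
    [0, 0, 0],
    [0, 0, 0],
    [0, 0, 0],
    [0, 0, 0],
    [0, 0, 0],
    [0, 0, 0],
    [0, 0, 0],
    [0, 0, 0]
  ]
}}

```text
time: 7.15
ee_pos: [0.5309, -0.0251, 0.0193]
tool_rot: [-180.0, -0.0, 73.8]
wrist_force: [-0.3, -2.6, -0.6]
grip_width: 0.0212
gripper_force: 1.6
```

```bash
python3 w.py w6
cat > b.py <<'E'
from h import *
import sys
o=[]
for c in("top","side"):
    im,d=env.grab_frame(c); P=cloud(c,d); hsv=cv2.cvtColor(im,cv2.COLOR_BGR2HSV)
    bd=(np.linalg.norm(P[...,:2]-[.635,.16],axis=-1)<.15)&(d>0)&(P[...,2]>.022)&(P[...,2]<.062)&(abs(hsv[...,0].astype(int)-18)<8)&(hsv[...,1]>40)&(hsv[...,1]<150)&(hsv[...,2]>100)
    q=P[bd]; r=cv2.minAreaRect(q[:,:2].astype(np.float32)); print(c,"board",len(q),r)
    q=q[q[:,2]>.03]
    for _ in range(3):
        A=np.c_[q[:,:2]-[.635,.16],np.ones(len(q))]; k,*_=np.linalg.lstsq(A,q[:,2],rcond=None); e=q[:,2]-A@k; q=q[abs(e)<.004]
    print("slopes",k)
    u,v=(255,190) if c=="top" else (265,225)
    o.append(cv2.resize(im[v-50:v+50,u-50:u+50],(390,390),interpolation=3))
cv2.imwrite(f"pics/{sys.argv[1]}.png",np.hstack(o))
E
python3 b.py b1
```

```text
bbox [  269     0   119   241 22921] rect ((0.5498431324958801, 0.03338509798049927), (0.11720667034387589, 0.05677823722362518), 73.92721557617188)
centre [0.54984313 0.0333851 ] yaw 73.92723 ends -0.05860333346784618 0.058603350454300276 profile [(np.float64(-0.052), 0.0182), (np.float64(-0.039), 0.0183), (np.float64(-0.026), 0.0183), (np.float64(-0.013), 0.0179), (np.float64(-0.0), 0.0083), (np.float64(0.013), 0.0083), (np.float64(0.026), 0.0083), (np.float64(0.039), 0.0083), (np.float64(0.052), 0.0076)]
foot in wedge 0.05859817405586375 0.001109890114934281
board 3824 [0.54452105 0.07060518 0.02084338] [0.60112299 0.08445541 0.03812674]
[ 0.53087072 -0.02512436  0.01931131] [-1.79995891e+02 -5.67370445e-05  7.38308456e+01] [-0.25277194 -2.58822614 -0.60264507] 0.021235206908498814 7.15
top board 1488 ((0.6359342336654663, 0.1608516424894333), (0.1816110461950302, 0.179451122879982), 0.0007640203693881631)
slopes [0.01014749 0.00937805 0.03780709]
side board 1537 ((0.6349098682403564, 0.1606089025735855), (0.18480780720710754, 0.18337209522724152), 0.09108670055866241)
slopes [0.0140338  0.00885905 0.03724803]
```

View pics/b1.png

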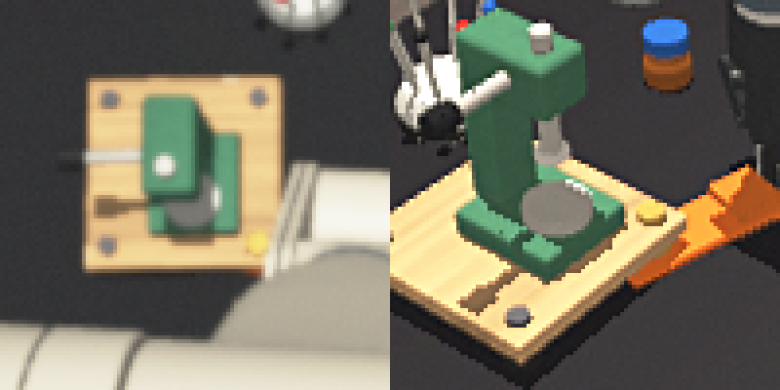

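Call:
{"name": "apply_moves", "arguments": {
  "linear": [
    [0.025, 0, 0],
    [0.05, 0, 0],
    [0.075, 0, 0],
    [0.1, 0, 0],
    [0.125, 0, 0],
    [0.145, 0, 0],
    [0.16, 0, 0],
    [0.17, 0, 0],
    [0.175, 0, 0],
    [0.175, 0, 0]
  ],
  "dr": [
    [0, 0, 0],
    [0, 0, 0],
    [0, 0, 0],
    [0, 0, 0],
    [0, 0, 0],
    [0, 0, 0],
    [0, 0, 0],
    [0, 0, 0],
    [0, 0, 0],
    [0, 0, 0]
  ]
}}

```text
time: 8.55
ee_pos: [0.5402, 0.008, 0.0193]
tool_rot: [-180.0, 0.0, 73.8]
wrist_force: [-1.6, -5.4, 2.0]
grip_width: 0.0218
gripper_force: 2.8
```

```bash
python3 w.py w7;python3 b.py b2
```

```text
bbox [  272    83   111   158 12518] rect ((0.5552877187728882, 0.05092804506421089), (0.07795407623052597, 0.058016542345285416), 71.78924560546875)
centre [0.55528772 0.05092805] yaw 71.789215 ends -0.038977024696710647 0.038977029536543153 profile [(np.float64(-0.039), 0.0179), (np.float64(-0.026), 0.0182), (np.float64(-0.013), 0.0183), (np.float64(-0.0), 0.0182), (np.float64(0.013), 0.0083), (np.float64(0.026), 0.0083), (np.float64(0.039), 0.0079)]
foot in wedge 0.04015018778665818 0.002984700874998652
nut 247 [0.56256859 0.09173407 0.04655072]
board 29408 [0.53744287 0.03182663 0.02001246] [0.67241979 0.11862685 0.04842445]
[0.54024435 0.00796102 0.01931706] [-1.79967252e+02  3.04919459e-02  7.38411558e+01] [-1.58734306 -5.44671658  1.99716064] 0.02176464662438459 8.55
top board 1184 ((0.6350776553153992, 0.16114872694015503), (0.17960503697395325, 0.1814161092042923), 89.23371124267578)
slopes [ 0.00011406 -0.00250961  0.03795866]
side board 1487 ((0.6350325345993042, 0.16108912229537964), (0.1833467036485672, 0.18156056106090546), 89.96011352539062)
slopes [ 0.00381902 -0.00255395  0.03728619]
```

View pics/w7.png

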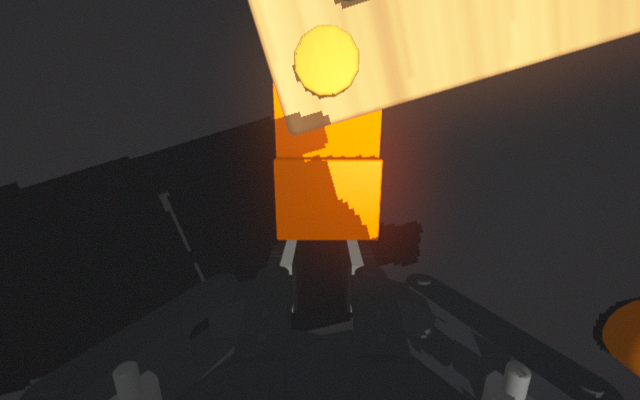

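Call:
{"name": "apply_moves", "arguments": {
  "linear": [
    [-0.05, 0, 0],
    [-0.15, 0, 0],
    [-0.25, 0, 0],
    [-0.3, 0, -0.15],
    [-0.35, 0, -0.4],
    [-0.4, 0, -0.65],
    [-0.4, 0, -0.8],
    [-0.4, 0, -0.8],
    [-0.4, 0, -0.8],
    [-0.4, 0, -0.8]
  ],
  "dr": [
    [0, 0, 0],
    [0, 0, 0],
    [0, 0, 0],
    [0, 0, 0],
    [0, 0, 0],
    [0, 0, 0],
    [0, 0, 0],
    [0, 0, 0],
    [0, 0, 0],
    [0, 0, 0]
  ]
}}

```text
time: 9.95
ee_pos: [0.5173, -0.0689, 0.1779]
tool_rot: [-179.8, 0.0, 73.8]
wrist_force: [-0.7, 0.7, -0.7]
grip_width: 0.0212
gripper_force: 0.0
```

```bash
python3 w.py w8;python3 b.py b3
```

```text
bbox [ 298    0   57   95 1668] rect ((0.5566359162330627, 0.05725666135549545), (0.08247407525777817, 0.054145120084285736), 72.7606430053711)
centre [0.55663592 0.05725666] yaw 72.760666 ends -0.04123704208084599 0.04123703357234321 profile [(np.float64(-0.039), 0.0155), (np.float64(-0.026), 0.0176), (np.float64(-0.013), 0.0013), (np.float64(-0.0), 0.0083), (np.float64(0.013), 0.0084), (np.float64(0.026), 0.0085), (np.float64(0.039), 0.008)]
foot in wedge 0.03375116150573728 0.0017156073739852636
board 481 [0.54500121 0.07103381 0.02271107] [0.62764107 0.09386432 0.04681745]
[ 0.5172748  -0.06885533  0.17793171] [-1.79849144e+02  1.75380088e-02  7.38203110e+01] [-0.69638928  0.65157367 -0.6965155 ] 0.02123430362398028 9.95
top board 1522 ((0.6361926198005676, 0.1459873467683792), (0.1815328747034073, 0.2122124880552292), 0.18393556773662567)
slopes [ 0.00155618 -0.00367888  0.03783755]
side board 561 ((0.6342953443527222, 0.16094434261322021), (0.18288062512874603, 0.18243689835071564), 89.9578857421875)
slopes [ 0.02101929 -0.01605225  0.03772178]
```

View pics/w8.png

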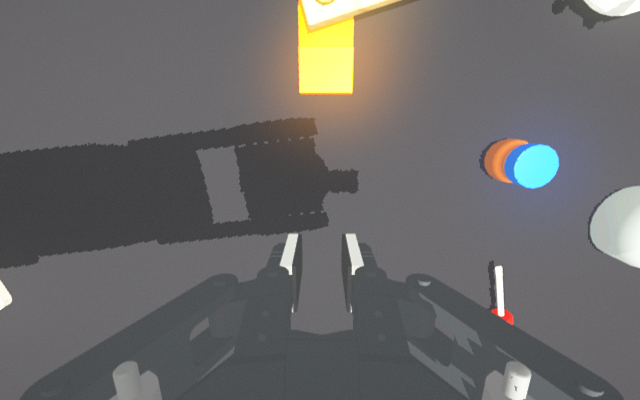

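```bash
python3 -c "
from workcell import env
print(env.finish_job())"
```

```text
the job is handed in; nothing more can be done
None
```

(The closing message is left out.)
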